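# Load the cleaned microscope optics into the carrying rack in fitting order

### The arm

A 7-joint arm with a two-finger parallel gripper is mounted at the origin on the work surface. World frame = base frame: x ahead of the robot, y to its left, z up, the work surface at z = 0. Lengths are in m, angles in rad, forces in N, time in s.
With the tool pointing down it reaches from about 0.4 to 0.925 m from the base axis. Payload 4.1 kg.
Tool frame: the origin (TCP) lies at the very end of the fingers, on their centre line; the grasp point (between the pads) lies 19 mm behind it; z points along the fingers, y is the line along which they close (so a half turn about z gives the same grasp; the last joint's range is limited). The gripper opens to 85 mm and grips with 20 to 120 N. Pads are 22 mm wide; open, the fingers measure 114 mm over their backs; the gripper's body (76 mm by 85 mm) begins 54 mm behind the grasp point. The pads swing forward as they close: fully open they stand 13 mm farther back than shut.
Start: joints at [1.211, 0.398, 0.045, 1.537, -0.019, 1.207, -0.051], TCP at [0.168, -0.628, 0.231] pointing down, gripper open.
Joint ranges: [-2.82, 2.82], [-0.49, 2.23], [-1.37, 1.46], [0, 2.46], [-1.36, 4.5], [0.23, 2], [-2.94, 2.94]. Speed limits (rad/s): [2.57, 2.57, 3.14, 3.14, 3.14, 3.14, 3.14].

### API

Orientations are given as a 3x3 rotation matrix whose columns are the frame's x, y, z axes.
In Python, from station import ctrl gives the robot as it stands.
- The arm moves only by the tool apply_moves, never from a script. Its argument "increments" is a list that holds one entry, the list of rows, each a list of 7 numbers: the closure, from 0 (fully open) to 1 (shut), then the shift along the tool's x, y, z in mm, then the turn, a rotation vector about the tool's x, y, z in rad. In form: [[[grip, tx, ty, tz, rx, ry, rz], ...]]. A call has 1 to 10 rows; each row is the pose to reach, as a shift and turn from the pose commanded when the call began, along the tool's axes at that moment; what a row does not reach only later rows make up. A row lasts 1/8 s, in which the tool goes at most 62.5 mm and 10.7 degrees, less where a joint would pass 70% of its speed; a pose out of reach is approached as far as the arm can. A call with a gripper value outside its range is refused whole. The fingers move at their own pace and stop on an object; the grip force is fixed at half the most. Time passes only in rows, so rows that repeat a pose let the fingers close. It gives the time, the measured TCP pose, the force, the opening and the grip force at its end, in the units of the state.
- ctrl.get_state(): the state, without advancing time (a new reading comes with each control period).
- ctrl.grab_frame(name): name is "scene" or "top" or "wrist"; returns a dict with "color" (400x640x3 uint8, red, green, blue), "fov_y" (degrees; the focal length in pixels is half the picture's height over the tangent of half this angle, whatever the lens; pixels are square), "cx", "cy" (the principal point, pixels), "T" (4x4, takes a point from camera to world coordinates). Camera axes: x right, y up, looking along -z (the intrinsics and any distortion apply to the point x, -y, -z); pixel columns grow to the right and rows downward; lengths in m; the calibration is good to about 2 mm. A picture is of the moment at which its call begins. There is no depth.
- ctrl.sign_off(): hands the job in; it is judged then, once.
The state is a dict: "t": time; "joint_pos": joint angles; "joint_velocities": joint speeds; "effort": joint torques, N m; "tool_pos": TCP position; "tcp_rot": TCP orientation; "contact_force": force on the tool from outside, world axes, zero at the start; "torque": the same for the moment, N m; "grip_width": opening from 0.0 (shut) to 1.0 (fully open); "gripper_force": force on a finger pad.
Only numpy, scipy, OpenCV 4.12 (cv2) and the standard library are available. Lean on these libraries where they do the work, as an engineer would, in place of code of your own. Each camera call takes 0.05 s, during which the arm holds its last target. There are 200 camera calls.

### The job

Four cleaned microscope optics stand on the rubber pads of the aluminium strip in the order in which they will be fitted, counted from the end with the ball-topped post. Move them into the four pockets of the carrying rack in the same order, again counted from the rack's own post end, so that each stands upright on the floor of its pocket. Set the glass down gently, never tip it over, and leave the dispenser bottle standing where it is.

Things in the scene. Friction and masses are not known exactly. Their poses are not given: they have to be found in the camera images.
- eyepiece_tall: tall black microscope eyepiece standing upright, 70 mm high: bright steel sleeve 32 mm across up to 24 mm, black body 40 mm across from 24 to 60 mm, rubber eyecup 36 mm across from 60 to 70 mm; small glass on top; about 110 g; origin at the centre of its underside, z up along its axis
- eyepiece_short: short slim microscope eyepiece standing upright, 44 mm high: 28 mm across all the way, steel up to 18 mm, black above; small glass on top; about 70 g; origin at the centre of its underside, z up
- lens_wide: squat wide auxiliary objective lens, black ring 48 mm across and 36 mm high, straight sided, its top nearly filled by a bright glass disc; about 140 g; origin at the centre of its underside, z up
- prism_square: square aluminium prism housing, 36 x 36 mm and 50 mm high, small round window in its top and one in its -x side; about 130 g; origin at the centre of its underside, x and y along its sides, z up; turned up to 15 degrees against the row
- pad_tall: fixed black rubber disc, 56 mm across, 4 mm thick, under the tall eyepiece at the start; origin at the centre of its underside (6 mm above the table). +y runs along the strip towards its post end. Pads sit 72 mm apart in a row on a fixed 330 x 70 x 6 mm aluminium strip; its 10 mm post, 57 mm high with a black ball, stands 57 mm beyond the end pad's centre
- pad_short: fixed black rubber disc, 56 mm across, 4 mm thick, under the short eyepiece at the start; origin at the centre of its underside (6 mm above the table). +y runs along the strip towards its post end. Pads sit 72 mm apart in a row on a fixed 330 x 70 x 6 mm aluminium strip; its 10 mm post, 57 mm high with a black ball, stands 57 mm beyond the end pad's centre
- pad_wide: fixed black rubber disc, 56 mm across, 4 mm thick, under the wide lens at the start; origin at the centre of its underside (6 mm above the table). +y runs along the strip towards its post end. Pads sit 72 mm apart in a row on a fixed 330 x 70 x 6 mm aluminium strip; its 10 mm post, 57 mm high with a black ball, stands 57 mm beyond the end pad's centre
- pad_square: fixed black rubber disc, 56 mm across, 4 mm thick, under the square prism housing at the start; origin at the centre of its underside (6 mm above the table). +y runs along the strip towards its post end. Pads sit 72 mm apart in a row on a fixed 330 x 70 x 6 mm aluminium strip; its 10 mm post, 57 mm high with a black ball, stands 57 mm beyond the end pad's centre
- rack: fixed rack, turned any way: grey floor, its top 4 mm above the table, black rims to 10 mm, four pockets in a row along y, each 68 (y) x 84 (x) mm inside. Origin on the table under the row's middle; pocket centres at x = 0, y = +108, +36, -36, -108 mm. Its 10 mm post with a black ball, 55 mm high, is at y = +165 mm, so y = +108 mm is the first pocket from the post end
- dispenser: loose glass dispenser bottle with a steel cap, 68 mm across and 92 mm high, standing straight ahead of the robot, beyond the gap between strip and rack; a bystander to leave alone; origin at the centre of its underside
Not all that is in view belongs to the job. What is shaped like the eyepiece_short but yellow is not meant. What is shaped like the lens_wide but orange is not meant.

How it is judged:
At the end, for the whole second after the job is handed in: Each optic stands upright (0.12 rad), released and at rest on the floor (4 mm) of its own pocket (centre within 22 mm along, 31 mm across), in the order of their starting pads, each row counted from its own post end; the bottle is upright and within 30 mm of its start (x of eyepiece_tall in the frame of rack between -0.031 and 0.031 m and z of eyepiece_tall in the frame of rack between 0 and 0.008 m and angle between each of eyepiece_tall, eyepiece_short, lens_wide, prism_square's own z axis and vertical below 0.12 rad and linear speed of each of eyepiece_tall, eyepiece_short, lens_wide, prism_square below 0.02 m/s and (y of eyepiece_tall in the frame of rack between -0.13 and -0.086 m or y of eyepiece_tall in the frame of rack between -0.058 and -0.014 m or y of eyepiece_tall in the frame of rack between 0.014 and 0.058 m or y of eyepiece_tall in the frame of rack between 0.086 and 0.13 m) and x of eyepiece_short in the frame of rack between -0.031 and 0.031 m and z of eyepiece_short in the frame of rack between 0 and 0.008 m and (y of eyepiece_short in the frame of rack between -0.13 and -0.086 m or y of eyepiece_short in the frame of rack between -0.058 and -0.014 m or y of eyepiece_short in the frame of rack between 0.014 and 0.058 m or y of eyepiece_short in the frame of rack between 0.086 and 0.13 m) and x of lens_wide in the frame of rack between -0.031 and 0.031 m and z of lens_wide in the frame of rack between 0 and 0.008 m and (y of lens_wide in the frame of rack between -0.13 and -0.086 m or y of lens_wide in the frame of rack between -0.058 and -0.014 m or y of lens_wide in the frame of rack between 0.014 and 0.058 m or y of lens_wide in the frame of rack between 0.086 and 0.13 m) and x of prism_square in the frame of rack between -0.031 and 0.031 m and z of prism_square in the frame of rack between 0 and 0.008 m and (y of prism_square in the frame of rack between -0.13 and -0.086 m or y of prism_square in the frame of rack between -0.058 and -0.014 m or y of prism_square in the frame of rack between 0.014 and 0.058 m or y of prism_square in the frame of rack between 0.086 and 0.13 m) and ((y of pad_short in the frame of pad_tall above 0 m and ((y of eyepiece_short in the frame of rack above -0.072 m and y of eyepiece_tall in the frame of rack below -0.072 m) or (y of eyepiece_short in the frame of rack above 0 m and y of eyepiece_tall in the frame of rack below 0 m) or (y of eyepiece_short in the frame of rack above 0.072 m and y of eyepiece_tall in the frame of rack below 0.072 m))) or (y of pad_short in the frame of pad_tall below 0 m and ((y of eyepiece_tall in the frame of rack above -0.072 m and y of eyepiece_short in the frame of rack below -0.072 m) or (y of eyepiece_tall in the frame of rack above 0 m and y of eyepiece_short in the frame of rack below 0 m) or (y of eyepiece_tall in the frame of rack above 0.072 m and y of eyepiece_short in the frame of rack below 0.072 m)))) and ((y of pad_wide in the frame of pad_tall above 0 m and ((y of lens_wide in the frame of rack above -0.072 m and y of eyepiece_tall in the frame of rack below -0.072 m) or (y of lens_wide in the frame of rack above 0 m and y of eyepiece_tall in the frame of rack below 0 m) or (y of lens_wide in the frame of rack above 0.072 m and y of eyepiece_tall in the frame of rack below 0.072 m))) or (y of pad_wide in the frame of pad_tall below 0 m and ((y of eyepiece_tall in the frame of rack above -0.072 m and y of lens_wide in the frame of rack below -0.072 m) or (y of eyepiece_tall in the frame of rack above 0 m and y of lens_wide in the frame of rack below 0 m) or (y of eyepiece_tall in the frame of rack above 0.072 m and y of lens_wide in the frame of rack below 0.072 m)))) and ((y of pad_wide in the frame of pad_short above 0 m and ((y of lens_wide in the frame of rack above -0.072 m and y of eyepiece_short in the frame of rack below -0.072 m) or (y of lens_wide in the frame of rack above 0 m and y of eyepiece_short in the frame of rack below 0 m) or (y of lens_wide in the frame of rack above 0.072 m and y of eyepiece_short in the frame of rack below 0.072 m))) or (y of pad_wide in the frame of pad_short below 0 m and ((y of eyepiece_short in the frame of rack above -0.072 m and y of lens_wide in the frame of rack below -0.072 m) or (y of eyepiece_short in the frame of rack above 0 m and y of lens_wide in the frame of rack below 0 m) or (y of eyepiece_short in the frame of rack above 0.072 m and y of lens_wide in the frame of rack below 0.072 m)))) and ((y of pad_square in the frame of pad_tall above 0 m and ((y of prism_square in the frame of rack above -0.072 m and y of eyepiece_tall in the frame of rack below -0.072 m) or (y of prism_square in the frame of rack above 0 m and y of eyepiece_tall in the frame of rack below 0 m) or (y of prism_square in the frame of rack above 0.072 m and y of eyepiece_tall in the frame of rack below 0.072 m))) or (y of pad_square in the frame of pad_tall below 0 m and ((y of eyepiece_tall in the frame of rack above -0.072 m and y of prism_square in the frame of rack below -0.072 m) or (y of eyepiece_tall in the frame of rack above 0 m and y of prism_square in the frame of rack below 0 m) or (y of eyepiece_tall in the frame of rack above 0.072 m and y of prism_square in the frame of rack below 0.072 m)))) and ((y of pad_square in the frame of pad_short above 0 m and ((y of prism_square in the frame of rack above -0.072 m and y of eyepiece_short in the frame of rack below -0.072 m) or (y of prism_square in the frame of rack above 0 m and y of eyepiece_short in the frame of rack below 0 m) or (y of prism_square in the frame of rack above 0.072 m and y of eyepiece_short in the frame of rack below 0.072 m))) or (y of pad_square in the frame of pad_short below 0 m and ((y of eyepiece_short in the frame of rack above -0.072 m and y of prism_square in the frame of rack below -0.072 m) or (y of eyepiece_short in the frame of rack above 0 m and y of prism_square in the frame of rack below 0 m) or (y of eyepiece_short in the frame of rack above 0.072 m and y of prism_square in the frame of rack below 0.072 m)))) and ((y of pad_square in the frame of pad_wide above 0 m and ((y of prism_square in the frame of rack above -0.072 m and y of lens_wide in the frame of rack below -0.072 m) or (y of prism_square in the frame of rack above 0 m and y of lens_wide in the frame of rack below 0 m) or (y of prism_square in the frame of rack above 0.072 m and y of lens_wide in the frame of rack below 0.072 m))) or (y of pad_square in the frame of pad_wide below 0 m and ((y of lens_wide in the frame of rack above -0.072 m and y of prism_square in the frame of rack below -0.072 m) or (y of lens_wide in the frame of rack above 0 m and y of prism_square in the frame of rack below 0 m) or (y of lens_wide in the frame of rack above 0.072 m and y of prism_square in the frame of rack below 0.072 m)))) and distance of dispenser from where it was at the start of the episode below 0.03 m and angle between dispenser's own z axis and vertical below 0.1 rad); the robot touches nothing.
It fails at once if an optic is tipped over (more than 0.6 rad) (angle between any of eyepiece_tall, eyepiece_short, lens_wide, prism_square's own z axis and vertical above 0.6 rad).
It fails at once if a held optic is rammed into the rack (over 0.3 m/s while pressing on it with over 5 N) ((linear speed of eyepiece_tall above 0.3 m/s and contact force between eyepiece_tall and rack above 5 N and contact force between the fingers and eyepiece_tall above 1 N) or (linear speed of eyepiece_short above 0.3 m/s and contact force between eyepiece_short and rack above 5 N and contact force between the fingers and eyepiece_short above 1 N) or (linear speed of lens_wide above 0.3 m/s and contact force between lens_wide and rack above 5 N and contact force between the fingers and lens_wide above 1 N) or (linear speed of prism_square above 0.3 m/s and contact force between prism_square and rack above 5 N and contact force between the fingers and prism_square above 1 N)).
It fails at once if an optic is dropped or thrown (faster than 0.5 m/s with no finger on it) ((linear speed of eyepiece_tall above 0.5 m/s and contact force between the fingers and eyepiece_tall below 0.05 N) or (linear speed of eyepiece_short above 0.5 m/s and contact force between the fingers and eyepiece_short below 0.05 N) or (linear speed of lens_wide above 0.5 m/s and contact force between the fingers and lens_wide below 0.05 N) or (linear speed of prism_square above 0.5 m/s and contact force between the fingers and prism_square below 0.05 N)).
It also fails if it takes over 104 s, if anything falls off the work surface, if the arm or the gripper's body presses on something with over 40 N, if the wrist force passes 120 N, or if a joint passes its speed limit or range.

## Working session

There is one attempt and no reset: what is moved stays moved. The work goes in short steps, Python scripts to look and compute and a tool call to move; the robot and the scene stay as the last step left them, time stands still between calls to the robot, and variables do not carry over. Pictures are saved under pics/ and viewed, at most 14 in all, crops included, and the job is handed in when it is done.

Besides the shell and the picture viewer there is one more tool, called after "Call:" as name([rows], argument=value, ...), one row to a line, values as JSON. apply_moves: Moves the arm, as the interface text tells. Its arguments: {"type":"object","properties":{"increments":{"type":"array","items":{"type":"array","items":{"type":"array","items":{"type":"number"}}}}},"required":["increments"]}

```bash
mkdir -p pics; ls
python3 - <<'E'
from station import ctrl
import cv2, numpy as np
s=ctrl.get_state(); print(s['t'],s['tool_pos'],np.round(s['tcp_rot'],3),s['grip_width'])
for n in ('top','scene'):
    f=ctrl.grab_frame(n); cv2.imwrite(f'pics/{n}0.png',f['color'][:,:,::-1]); print(n,f['fov_y'],f['cx'],f['cy'],np.round(f['T'],3).tolist(),[k for k in f])
E
```

```text
pics
0.0 [ 0.16745166 -0.62739476  0.23024653] [[ 0.966  0.258 -0.001]
 [ 0.258 -0.966  0.002]
 [-0.    -0.002 -1.   ]] 1.0000255193355019
top 42.85464234567161 323.2863199634685 190.61504124438568 [[-0.004, 0.996, -0.092, 0.434], [-1.0, -0.007, -0.022, -0.029], [-0.022, 0.092, 0.996, 1.319], [0.0, 0.0, 0.0, 1.0]] ['color', 'fov_y', 'cx', 'cy', 'T']
scene 54.85027145299313 318.4317667439581 196.6530936277591 [[0.396, -0.625, 0.673, 1.088], [0.918, 0.263, -0.296, -0.266], [0.008, 0.735, 0.678, 0.579], [0.0, 0.0, 0.0, 1.0]] ['color', 'fov_y', 'cx', 'cy', 'T']
```

View pics/top0.png

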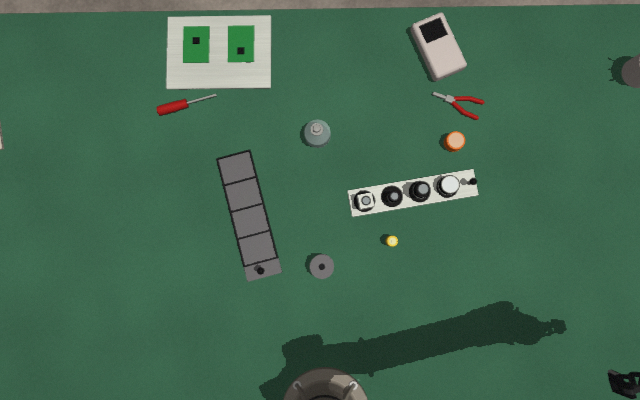

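View pics/scene0.png

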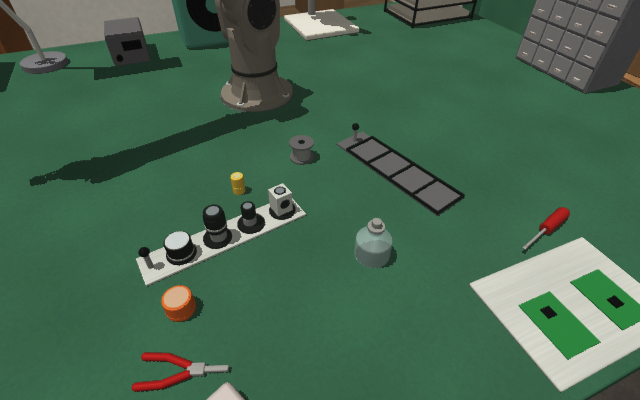

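Top view: the strip's post is at (473,182). From it come lens_wide (448,185), eyepiece_tall (419,190), eyepiece_short (392,196) and prism (364,200). The rack's post is at (261,271), near the robot, and its pockets run up from (258,248) to (235,166). The bottle is at (317,132).

Lookalikes:
- Orange lens at (455,141), off the strip: not meant.
- Yellow short eyepiece at (392,241), off the strip: not meant.
- Grey spool at (321,266): not meant.

Next, a close crop and measurements.

```bash
cat > h.py <<'E'
import cv2, numpy as np
from station import ctrl
def grab(n):
    return ctrl.grab_frame(n)
def ray(f,uv,z):
    uv=np.atleast_2d(np.float64(uv)); F=200/np.tan(np.radians(f['fov_y']/2)); T=np.array(f['T'])
    d=np.c_[(uv[:,0]-f['cx'])/F,-(uv[:,1]-f['cy'])/F,-np.ones(len(uv))]@T[:3,:3].T
    o=T[:3,3]; return o+d*((z-o[2])/d[:,2])[:,None]
def proj(f,p):
    F=200/np.tan(np.radians(f['fov_y']/2)); T=np.array(f['T']); q=(np.atleast_2d(p)-T[:3,3])@T[:3,:3]
    return np.c_[f['cx']-F*q[:,0]/q[:,2], f['cy']+F*q[:,1]/q[:,2]]
def totool(dxyz):
    R=np.array(ctrl.get_state()['tcp_rot']); return np.round(R.T@np.array(dxyz)*1000,1)
E
python3 - <<'E'
from h import *
f=grab('top'); im=f['color']; hsv=cv2.cvtColor(im,cv2.COLOR_RGB2HSV)
c=cv2.resize(im[160:225,335:490],None,fx=5,fy=5,interpolation=cv2.INTER_CUBIC); cv2.imwrite('pics/crop1.png',c[:,:,::-1])
green=cv2.inRange(hsv,(45,70,0),(90,255,255))
ng=cv2.morphologyEx(255-green,cv2.MORPH_OPEN,np.ones((3,3)))
def comp(x,y,z,name):
    n,l,st,ce=cv2.connectedComponentsWithStats(ng); k=l[y,x]; m=(l==k).astype(np.uint8)
    cs=max(cv2.findContours(m,0,cv2.CHAIN_APPROX_NONE)[0],key=len); r=cv2.minAreaRect(cs); b=cv2.boxPoints(r)
    w=ray(f,b,z); print(name,st[k],'\n',np.round(w,4).tolist(),'mid',w.mean(0).round(4), 'sides',[round(float(np.linalg.norm(w[i]-w[i-1])),4) for i in range(2)])
comp(380,205,.006,'strip'); comp(258,248,.008,'rack'); comp(317,135,.03,'bottle')
E
```

```text
strip [ 347  169  132   48 3595] 
 [[0.5568, -0.0602, 0.006], [0.6113, -0.3894, 0.006], [0.5398, -0.3992, 0.006], [0.4855, -0.0718, 0.006]] mid [ 0.5484 -0.2301  0.006 ] sides [0.0723, 0.3336]
rack [ 217  150   65  132 4545] 
 [[0.6411, 0.2838, 0.008], [0.6651, 0.1914, 0.008], [0.346, 0.1051, 0.008], [0.3227, 0.1954, 0.008]] mid [0.4937 0.1939 0.008 ] sides [0.3305, 0.0955]
bottle [304 120  27  28 611] 
 [[0.7355, 0.0479, 0.03], [0.7348, -0.0191, 0.03], [0.6646, -0.0187, 0.03], [0.6651, 0.048, 0.03]] mid [0.7    0.0145 0.03  ] sides [0.0704, 0.0669]
```

View pics/crop1.png

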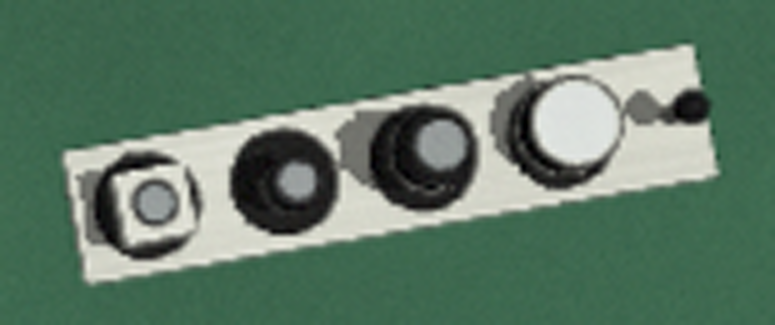

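The crop confirms the order from the post: lens_wide (450,184), tall (423,189), short (394,196), prism (366,200), with their pads underneath. Next I'll get numeric positions of the optics and pockets.

Run:
```python
from h import *
f=grab('top'); im=f['color']; g=cv2.cvtColor(im,cv2.COLOR_RGB2GRAY); hsv=cv2.cvtColor(im,cv2.COLOR_RGB2HSV)
for n,uv,z in (('lens',(450,184.2),.046),('tall',(423.2,189),.080),('short',(394.2,196.4),.054),('prism',(366,200.2),.060)):
    print(n,ray(f,uv,z).round(4))
m=((hsv[:,:,1]<60)&(g>60)&(g<150)).astype(np.uint8); m[:, :210]=0; m[:,290:]=0
n,l,st,ce=cv2.connectedComponentsWithStats(m,connectivity=4)
P=[]
for k in range(1,n):
    if st[k][4]>100:
        r=cv2.minAreaRect(np.argwhere(l==k)[:,::-1].astype(np.float32)); w=ray(f,r[0],.004)[0]; print(st[k],w.round(4),r[1:]); P.append(w)
print('ball',ray(f,(261,271),.052).round(4))
s=ctrl.get_state(); print(s['t'])
```

```text
lens [[ 0.5651 -0.3179  0.046 ]]
tall [[ 0.5503 -0.2451  0.08  ]]
short [[ 0.5348 -0.1775  0.054 ]]
prism [[ 0.5253 -0.1071  0.06  ]]
[210   0  80  11 813] [1.0577 0.1959 0.004 ] ((10.0, 79.0), 90.0)
[218 152  37  32 809] [0.6173 0.2268 0.004 ] ((25.70877456665039, 31.772165298461914), 75.96376037597656)
[225 178  37  33 826] [0.5476 0.2085 0.004 ] ((25.895095825195312, 32.207828521728516), 75.0685806274414)
[232 205  37  33 841] [0.4782 0.1903 0.004 ] ((26.048620223999023, 32.538848876953125), 74.74488067626953)
[239 231  37  34 858] [0.4082 0.1717 0.004 ] ((26.66585350036621, 32.6823844909668), 74.93151092529297)
[244 258  38  24 506] [0.3531 0.1561 0.004 ] ((15.2608060836792, 36.22248840332031), 74.74488067626953)
ball [[0.3524 0.1532 0.052 ]]
0.2
```

Call:
apply_moves([
  [[0,464,-196,0,0,0,-1.484],[0,464,-196,0,0,0,-1.484],[0,464,-196,0,0,0,-1.484],[0,464,-196,0,0,0,-1.484],[0,464,-196,0,0,0,-1.484],[0,464,-196,0,0,0,-1.484],[0,464,-196,0,0,0,-1.484],[0,464,-196,0,0,0,-1.484],[0,464,-196,0,0,0,-1.484],[0,464,-196,0,0,0,-1.484]],
])

```text
t: 1.45
tool_pos: [0.5652, -0.319, 0.2309]
tcp_rot: [[-0.173, 0.985, -0.001], [0.985, 0.173, -0.0], [-0.0, -0.001, -1.0]]
contact_force: [-0.6, 0.0, 0.5]
grip_width: 1.002
gripper_force: 0.0
```

Run:
```python
from h import *
s=ctrl.get_state(); print(s['t'],s['tool_pos'].round(4),np.round(s['tcp_rot'],3).tolist(),np.round(s['joint_pos'],2),np.abs(s['joint_velocities']).max())
f=grab('wrist'); print(f['fov_y'],np.round(f['T'],3).tolist()); cv2.imwrite('pics/w1.png',f['color'][:,:,::-1])
for p in ((.5651,-.3179,.046),(.5503,-.2451,.08)): print(proj(f,p).round(0))
```

```text
1.45 [ 0.5652 -0.319   0.2309] [[-0.173, 0.985, -0.001], [0.985, 0.173, -0.0], [-0.0, -0.001, -1.0]] [ 0.74  0.42 -0.4   1.53  0.17  1.23  0.49] 0.03781894284374847
66.35379169585903 [[0.985, -0.167, -0.045, 0.555], [0.172, 0.949, 0.264, -0.254], [-0.001, -0.267, 0.964, 0.373], [0.0, 0.0, 0.0, 1.0]]
[[321. 176.]]
[[318. 104.]]
```

View pics/w1.png

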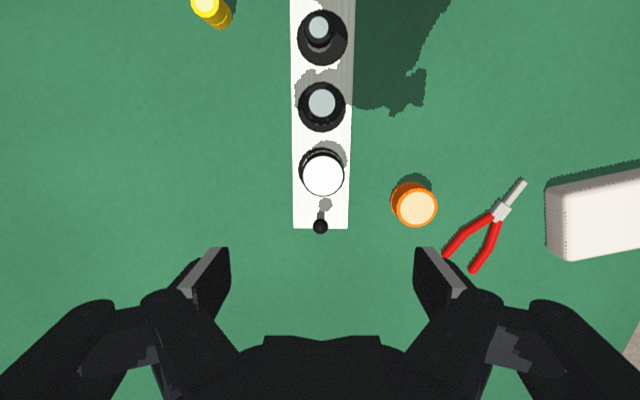

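The wrist view shows lens_wide at (323,174), tall at (321,103), short at (319,30) and the post ball at (320,226). The lens and the tall eyepiece are each within 3 px of prediction. The orange decoy (414,204) is clear of the fingers. Descending onto the lens.

Call:
apply_moves([
  [[0,2,1,60,0,0,0],[0,2,1,120,0,0,0],[0,2,1,170,0,0,0],[0,2,1,200,0,0,0],[0,2,1,218,0,0,0],[0,2,1,218,0,0,0],[1,2,1,218,0,0,0],[1,2,1,218,0,0,0],[1,2,1,218,0,0,0],[1,2,1,218,0,0,0]],
])

```text
t: 2.75
tool_pos: [0.5675, -0.3176, 0.0153]
tcp_rot: [[-0.173, 0.985, 0.003], [0.985, 0.173, -0.002], [-0.002, 0.003, -1.0]]
contact_force: [-0.2, -0.2, 6.4]
grip_width: 0.54
gripper_force: 62.3
```

Call:
apply_moves([
  [[1,0,0,0,0,0,0],[1,0,0,0,0,0,0],[1,0,0,-10,0,0,0],[1,0,0,-30,0,0,0]],
])

```text
t: 3.25
tool_pos: [0.565, -0.3164, 0.0433]
tcp_rot: [[-0.173, 0.985, -0.002], [0.985, 0.173, 0.001], [0.001, -0.002, -1.0]]
contact_force: [0.6, -0.8, -1.0]
grip_width: 0.547
gripper_force: 61.8
```

Call:
apply_moves([
  [[1,0,0,-60,0,0,0],[1,0,0,-115,0,0,-0.1],[1,50,-7,-120,0,0,-0.27],[1,105,-14,-120,0,0,-0.44],[1,160,-22,-120,0,0,-0.61],[1,215,-30,-120,0,0,-0.78],[1,270,-37,-120,0,0,-0.95],[1,325,-45,-120,0,0,-1.12],[1,380,-52,-120,0,0,-1.29],[1,430,-60,-120,0,0,-1.46]],
])

```text
t: 4.5
tool_pos: [0.4319, 0.0981, 0.1644]
tcp_rot: [[-0.998, -0.07, 0.002], [-0.07, 0.998, -0.001], [-0.002, -0.001, -1.0]]
contact_force: [0.5, 0.3, -1.4]
grip_width: 0.542
gripper_force: 61.8
```

Run:
```python
from h import *
s=ctrl.get_state(); p=s['tool_pos']; R=s['tcp_rot']; print(s['t'],np.round(s['joint_pos'],2),s['grip_width'])
print(totool(np.array([.408,.172,.16])-p), 'yang',np.degrees(np.arctan2(R[1,1],R[0,1])),'target 104.7')
```

```text
4.5 [ 0.52  0.16 -0.91  2.07  0.16  0.98  1.17] 0.5419347282410668
[18.7 75.4  4.3] yang 93.99043559971874 target 104.7
```

Call:
apply_moves([
  [[1,10,40,0,0,0,-0.1],[1,19,75,0,0,0,-0.187],[1,19,75,30,0,0,-0.187],[1,19,75,70,0,0,-0.187],[1,19,75,110,0,0,-0.187],[1,19,75,125,0,0,-0.187],[1,19,75,125,0,0,-0.187]],
])

```text
t: 5.38
tool_pos: [0.4087, 0.1699, 0.0385]
tcp_rot: [[-0.969, -0.248, -0.0], [-0.248, 0.969, -0.0], [0.001, -0.0, -1.0]]
contact_force: [-0.4, 0.0, -0.7]
grip_width: 0.547
gripper_force: 61.9
```

Run:
```python
from h import *
s=ctrl.get_state(); p=s['tool_pos']; R=s['tcp_rot']; print(s['t'],np.round(s['joint_pos'],2),s['grip_width'])
print(totool(np.array([.408,.172,.010])-p), 'yang',np.degrees(np.arctan2(R[1,1],R[0,1])))
f=grab('wrist'); cv2.imwrite('pics/w2.png',f['color'][:,:,::-1])
```

```text
5.375 [ 0.25  0.41 -0.86  2.18  0.46  0.74  0.9 ] 0.5468630787188798
[ 0.1  2.2 28.5] yang 104.36011684323596
```

View pics/w2.png

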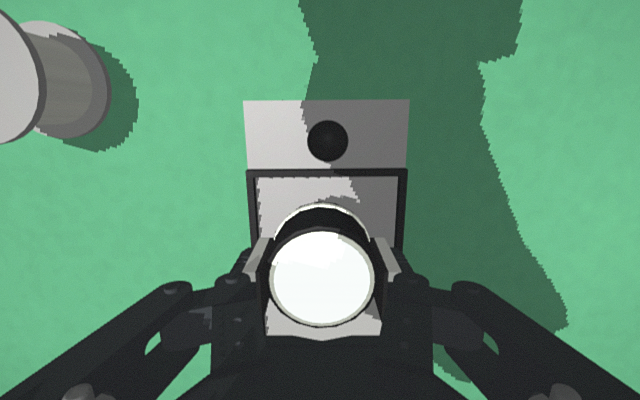

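The lens (322,278) is held upright over the first pocket, next to the rack's post (327,140), and sits about 2 mm off the pocket's centre. Setting it down.

Call:
apply_moves([
  [[1,0,2,15,0,0,0],[1,0,2,22,0,0,0],[1,0,2,26,0,0,0],[1,0,2,28,0,0,0],[1,0,2,29,0,0,0],[1,0,2,29,0,0,0]],
])

```text
t: 6.18
tool_pos: [0.4084, 0.1719, 0.0094]
tcp_rot: [[-0.969, -0.248, 0.0], [-0.248, 0.969, -0.0], [-0.0, -0.0, -1.0]]
contact_force: [0.1, 0.1, -1.5]
grip_width: 0.542
gripper_force: 62.2
```

Call:
apply_moves([
  [[1,0,0,1,0,0,0],[1,0,0,2,0,0,0],[1,0,0,2,0,0,0]],
])

```text
t: 6.55
tool_pos: [0.4085, 0.1719, 0.0092]
tcp_rot: [[-0.969, -0.247, 0.001], [-0.247, 0.969, -0.003], [-0.0, -0.003, -1.0]]
contact_force: [-5.2, -3.6, 24.1]
grip_width: 0.544
gripper_force: 64.8
```

Contact with the floor at TCP z 0.0094. I'll back off 2 mm, open slightly, lift, then open fully.

Call:
apply_moves([
  [[1,0,0,-2,0,0,0],[0.4,0,0,-2,0,0,0],[0.4,0,0,-2,0,0,0],[0.39,0,0,-8,0,0,0],[0.38,0,0,-16,0,0,0],[0,0,0,-26,0,0,0],[0,0,0,-50,0,0,0],[0,0,0,-100,0,0,0],[0,0,0,-160,0,0,0],[0,0,0,-160,0,0,0]],
])

```text
t: 7.8
tool_pos: [0.4114, 0.1736, 0.172]
tcp_rot: [[-0.969, -0.247, 0.01], [-0.247, 0.969, 0.001], [-0.01, -0.001, -1.0]]
contact_force: [0.9, 0.1, -0.2]
grip_width: 1.003
gripper_force: 0.0
```

Run:
```python
from h import *
s=ctrl.get_state(); p=s['tool_pos']; R=s['tcp_rot']; print(s['t'],p,s['grip_width'])
f=grab('wrist'); cv2.imwrite('pics/w3.png',f['color'][:,:,::-1])
for n,q in (('tall',(.551,-.2445,.17)),):
  print(n,totool(np.array(q)-p))
print(proj(f,(.408,.172,.040)))
print('yang',np.degrees(np.arctan2(R[1,1],R[0,1])))
```

```text
7.8 [0.41143819 0.17359776 0.1719512 ] 1.0029175480496413
tall [ -31.9 -439.6    2.8]
[[322.69672963 183.78384041]]
yang 104.30783660476564
```

View pics/w3.png

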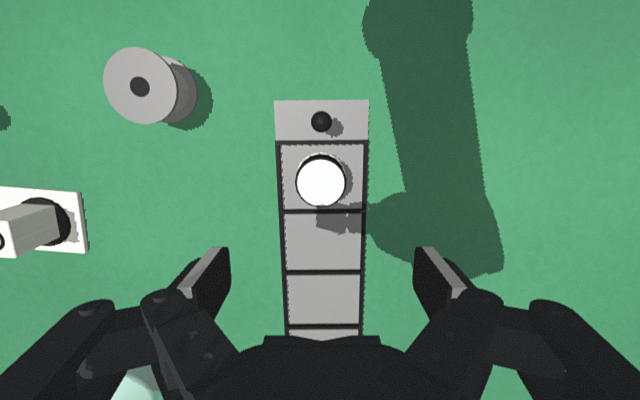

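The lens is standing in the first pocket at (321,181), matching the prediction. Moving to the tall eyepiece.

Call:
apply_moves([
  [[0,-4,-55,0,0,0,0.18],[0,-8,-110,0,0,0,0.36],[0,-12,-165,0,0,0,0.54],[0,-16,-220,0,0,0,0.72],[0,-20,-275,0,0,0,0.9],[0,-24,-330,0,0,0,1.08],[0,-28,-385,0,0,0,1.26],[0,-32,-425,0,0,0,1.44],[0,-32,-440,0,0,0,1.62],[0,-32,-440,0,0,0,1.648]],
])

```text
t: 9.1
tool_pos: [0.5471, -0.2473, 0.1655]
tcp_rot: [[-0.171, 0.985, -0.003], [0.985, 0.171, 0.001], [0.002, -0.003, -1.0]]
contact_force: [-0.7, 0.3, -0.1]
grip_width: 1.001
gripper_force: 0.0
```

Run:
```python
from h import *
s=ctrl.get_state(); p=s['tool_pos']; R=s['tcp_rot']; print(s['t'],p,R.round(3).tolist())
print(totool(np.array((.5515,-.2445,.033))-p),'yang',np.degrees(np.arctan2(R[1,1],R[0,1])))
```

```text
9.1 [ 0.54706741 -0.24734356  0.16546794] [[-0.171, 0.985, -0.003], [0.985, 0.171, 0.001], [0.002, -0.003, -1.0]]
[  1.8   5.3 132.5] yang 9.833620240737178
```

Call:
apply_moves([
  [[0,2,5,40,0,0,0],[0,2,5,80,0,0,0],[0,2,5,115,0,0,0],[0,2,5,132,0,0,0],[0,2,5,132,0,0,0],[1,2,5,132,0,0,0],[1,2,5,132,0,0,0],[1,2,5,132,0,0,0],[1,2,5,132,0,0,0],[1,2,5,132,0,0,0]],
])

```text
t: 10.35
tool_pos: [0.5536, -0.2442, 0.0368]
tcp_rot: [[-0.172, 0.985, 0.002], [0.985, 0.172, -0.001], [-0.002, 0.001, -1.0]]
contact_force: [-2.6, 0.9, 5.5]
grip_width: 0.458
gripper_force: 60.1
```

Call:
apply_moves([
  [[1,0,0,0,0,0,0],[1,0,0,-10,0,0,0],[1,0,0,-40,0,0,0],[1,0,0,-90,0,0,0],[1,0,0,-140,0,0,0],[1,0,0,-140,0,0,0]],
])

```text
t: 11.1
tool_pos: [0.5559, -0.2444, 0.1804]
tcp_rot: [[-0.172, 0.985, 0.009], [0.985, 0.172, -0.004], [-0.005, 0.008, -1.0]]
contact_force: [0.7, -0.0, -2.0]
grip_width: 0.456
gripper_force: 60.5
```

Run:
```python
from h import *
s=ctrl.get_state(); p=s['tool_pos']; R=s['tcp_rot']; print(s['t'],p)
print(totool(np.array((.478,.190,.17))-p),'yang',np.degrees(np.arctan2(R[1,1],R[0,1])))
f=grab('wrist'); cv2.imwrite('pics/w4.png',f['color'][:,:,::-1])
```

```text
11.1 [ 0.55593213 -0.24443832  0.18044426]
[441.4  -2.1   8.1] yang 9.913365181903655
```

View pics/w4.png

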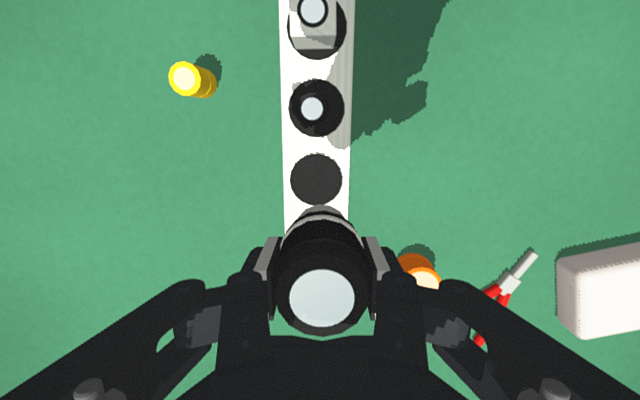

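The tall eyepiece (322,298) is held upright. Short is at (312,108) and prism at (313,12). Carrying it to pocket 2.

Call:
apply_moves([
  [[1,40,0,0,0,0,-0.15],[1,85,0,0,0,0,-0.32],[1,130,0,0,0,0,-0.49],[1,175,0,0,0,0,-0.66],[1,220,-1,0,0,0,-0.83],[1,265,-1,0,0,0,-1.0],[1,310,-1,0,0,0,-1.17],[1,355,-1,0,0,0,-1.34],[1,400,-2,0,0,0,-1.51],[1,441,-2,0,0,0,-1.653]],
])

```text
t: 12.4
tool_pos: [0.4731, 0.1911, 0.1737]
tcp_rot: [[-0.966, -0.258, -0.003], [-0.258, 0.966, -0.001], [0.003, -0.0, -1.0]]
contact_force: [-0.3, 0.4, -1.8]
grip_width: 0.452
gripper_force: 60.3
```

Call:
apply_moves([
  [[1,0,0,0,0,0,0],[1,0,0,0,0,0,0]],
])

```text
t: 12.65
tool_pos: [0.4741, 0.1892, 0.1739]
tcp_rot: [[-0.968, -0.252, -0.002], [-0.252, 0.968, -0.002], [0.003, -0.001, -1.0]]
contact_force: [0.1, -0.2, -1.6]
grip_width: 0.45
gripper_force: 60.6
```

Run:
```python
from h import *
s=ctrl.get_state(); p=s['tool_pos']; R=s['tcp_rot']; print(s['t'],p)
print(totool(np.array((.478,.190,.030))-p),'yang',np.degrees(np.arctan2(R[1,1],R[0,1])))
```

```text
12.65 [0.47410859 0.18922117 0.17394624]
[-4.400e+00 -1.000e-01  1.439e+02] yang 104.59088393799581
```

Call:
apply_moves([
  [[1,-4,0,40,0,0,0],[1,-4,0,80,0,0,0],[1,-4,0,115,0,0,0],[1,-4,0,130,0,0,0],[1,-4,0,137,0,0,0],[1,-4,0,141,0,0,0],[1,-4,0,141,0,0,0]],
])

```text
t: 13.52
tool_pos: [0.4794, 0.1915, 0.035]
tcp_rot: [[-0.968, -0.252, 0.001], [-0.252, 0.968, 0.0], [-0.001, -0.0, -1.0]]
contact_force: [0.6, -0.9, -1.0]
grip_width: 0.453
gripper_force: 60.6
```

Call:
apply_moves([
  [[1,0,0,1,0,0,0],[1,0,0,2,0,0,0],[1,0,0,2,0,0,0]],
])

```text
t: 13.9
tool_pos: [0.4788, 0.1914, 0.0324]
tcp_rot: [[-0.968, -0.253, 0.0], [-0.253, 0.968, -0.0], [-0.0, -0.0, -1.0]]
contact_force: [-0.3, 0.0, -2.0]
grip_width: 0.455
gripper_force: 60.6
```

Call:
apply_moves([
  [[1,0,0,1,0,0,0],[1,0,0,2,0,0,0],[1,0,0,2,0,0,0]],
])

```text
t: 14.28
tool_pos: [0.4789, 0.1914, 0.0308]
tcp_rot: [[-0.968, -0.252, 0.0], [-0.252, 0.968, -0.001], [-0.0, -0.001, -1.0]]
contact_force: [-1.5, -1.8, 4.6]
grip_width: 0.45
gripper_force: 61.3
```

Contact. Releasing.

Call:
apply_moves([
  [[1,0,0,0,0,0,0],[0.45,0,0,0,0,0,0],[0.3,0,0,0,0,0,0],[0,0,0,0,0,0,0],[0,0,0,0,0,0,0],[0,0,0,-30,0,0,0],[0,0,0,-80,0,0,0],[0,0,0,-130,0,0,0],[0,0,0,-140,0,0,0],[0,0,0,-140,0,0,0]],
])

```text
t: 15.52
tool_pos: [0.4789, 0.1911, 0.1704]
tcp_rot: [[-0.968, -0.252, 0.001], [-0.252, 0.968, -0.001], [-0.001, -0.001, -1.0]]
contact_force: [0.5, 0.2, 0.1]
grip_width: 1.002
gripper_force: 0.0
```

Run:
```python
from h import *
s=ctrl.get_state(); p=s['tool_pos']; R=s['tcp_rot']; print(s['t'],p)
print(totool(np.array((.5365,-.1755,.17))-p),'yang',np.degrees(np.arctan2(R[1,1],R[0,1])))
f=grab('wrist'); cv2.imwrite('pics/w5.png',f['color'][:,:,::-1]); print(proj(f,[(.478,.190,.074),(.408,.172,.04)]))
```

```text
15.525 [0.47892783 0.19112844 0.17036655]
[  36.7 -369.3    0.6] yang 104.60386715264559
[[322.53444018 198.00004631]
 [322.71383604 105.80423673]]
```

View pics/w5.png

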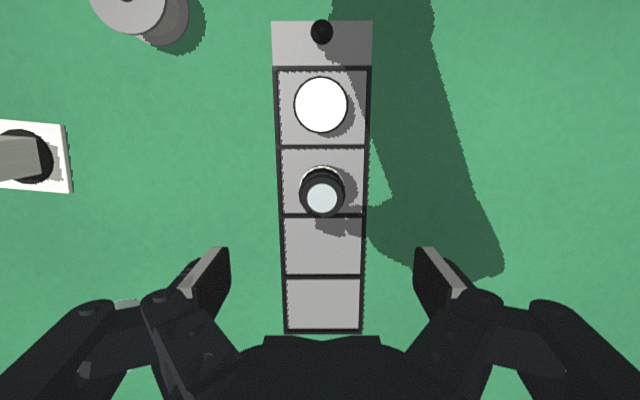

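Both stand at their predicted places: lens (321,104), tall top (322,197). Next, the short eyepiece.

Call:
apply_moves([
  [[0,4,-40,0,0,0,0.17],[0,8,-80,0,0,0,0.34],[0,12,-120,0,0,0,0.51],[0,16,-160,0,0,0,0.68],[0,20,-200,0,0,0,0.85],[0,24,-240,0,0,0,1.02],[0,28,-280,0,0,0,1.19],[0,32,-320,0,0,0,1.36],[0,37,-360,0,0,0,1.53],[0,37,-369,0,0,0,1.648]],
])

```text
t: 16.82
tool_pos: [0.5343, -0.1787, 0.1675]
tcp_rot: [[-0.168, 0.986, -0.005], [0.986, 0.168, -0.0], [0.001, -0.005, -1.0]]
contact_force: [-0.2, 1.4, 0.0]
grip_width: 1.004
gripper_force: 0.0
```

Call:
apply_moves([
  [[0,0,0,0,0,0,0]],
])

```text
t: 16.95
tool_pos: [0.5348, -0.1757, 0.168]
tcp_rot: [[-0.177, 0.984, -0.004], [0.984, 0.177, 0.001], [0.002, -0.004, -1.0]]
contact_force: [-0.2, 0.4, 0.5]
grip_width: 1.003
gripper_force: 0.0
```

Run:
```python
from h import *
s=ctrl.get_state(); p=s['tool_pos']; R=s['tcp_rot']; print(s['t'],p)
f=grab('wrist'); cv2.imwrite('pics/w6.png',f['color'][:,:,::-1]); print(proj(f,[(.5365,-.1755,.054),(.5253,-.1071,.06)]))
print(totool(np.array((.5365,-.1755,.018))-p),'yang',np.degrees(np.arctan2(R[1,1],R[0,1])))
```

```text
16.95 [ 0.53481477 -0.17565577  0.16803034]
[[322.61377195 193.70798378]
 [323.98141265 110.3231993 ]]
[ -0.4   2.1 150. ] yang 10.181058708364233
```

View pics/w6.png

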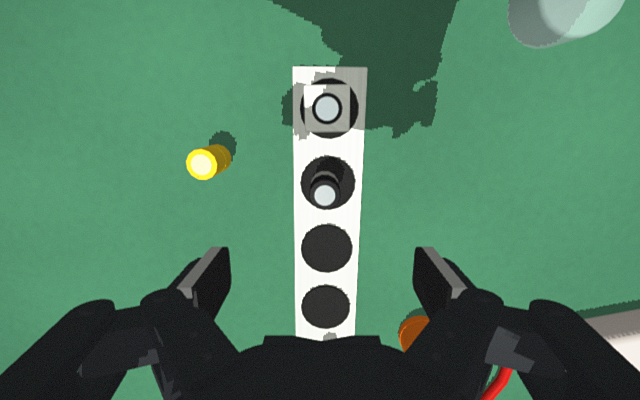

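The short eyepiece is at (324,194), as predicted. The prism is at (327,108) and the yellow decoy at (203,163), clear of the fingers. Descending.

Call:
apply_moves([
  [[0,0,2,50,0,0,0],[0,0,2,95,0,0,0],[0,0,2,130,0,0,0],[0,0,2,149,0,0,0],[0,0,2,149,0,0,0],[1,0,2,149,0,0,0],[1,0,2,149,0,0,0],[1,0,2,149,0,0,0],[1,0,2,149,0,0,0],[1,0,2,149,0,0,0]],
])

```text
t: 18.25
tool_pos: [0.5389, -0.175, 0.0224]
tcp_rot: [[-0.177, 0.984, 0.001], [0.984, 0.177, -0.001], [-0.001, 0.001, -1.0]]
contact_force: [-0.5, 0.4, 6.2]
grip_width: 0.31
gripper_force: 58.8
```

Call:
apply_moves([
  [[1,0,0,0,0,0,0],[1,0,0,0,0,0,0],[1,0,0,-10,0,0,0],[1,0,0,-40,0,0,0],[1,0,0,-90,0,0,0],[1,0,0,-150,0,0,0],[1,0,0,-150,0,0,0]],
])

```text
t: 19.12
tool_pos: [0.5418, -0.1752, 0.1769]
tcp_rot: [[-0.177, 0.984, 0.01], [0.984, 0.177, -0.004], [-0.005, 0.01, -1.0]]
contact_force: [0.1, -0.8, -1.7]
grip_width: 0.309
gripper_force: 59.1
```

Run:
```python
from h import *
s=ctrl.get_state(); p=s['tool_pos']; R=s['tcp_rot']; print(s['t'],p)
print(totool(np.array((.548,.2085,.17))-p),'yang',np.degrees(np.arctan2(R[1,1],R[0,1])))
f=grab('wrist'); im=f['color']; cv2.imwrite('pics/w7.png',im[:,:,::-1]); print(proj(f,(.5275,-.105,.06)))
```

```text
19.125 [ 0.54182777 -0.17517327  0.17693107]
[376.6  73.9   5.6] yang 10.200086661896103
[[316.54559426 106.27336536]]
```

View pics/w7.png

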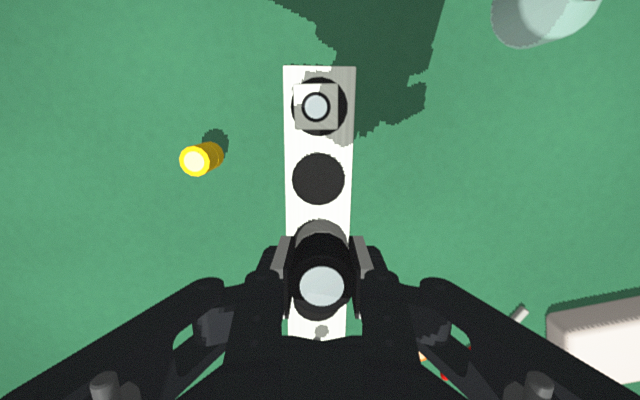

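The short eyepiece (322,287) is held upright and the prism's centre is at (316,106). Carrying the eyepiece to pocket 3.

Call:
apply_moves([
  [[1,35,7,0,0,0,-0.15],[1,73,14,0,0,0,-0.32],[1,111,22,0,0,0,-0.49],[1,149,29,0,0,0,-0.66],[1,187,37,0,0,0,-0.83],[1,225,44,0,0,0,-1.0],[1,263,52,0,0,0,-1.17],[1,301,59,0,0,0,-1.34],[1,339,67,0,0,0,-1.51],[1,377,74,0,0,0,-1.648]],
])

```text
t: 20.42
tool_pos: [0.5429, 0.2099, 0.1693]
tcp_rot: [[-0.966, -0.257, -0.003], [-0.257, 0.966, -0.001], [0.003, -0.0, -1.0]]
contact_force: [0.0, 0.1, -2.0]
grip_width: 0.307
gripper_force: 58.9
```

Call:
apply_moves([
  [[1,0,0,0,0,0,0],[1,0,0,0,0,0,0]],
])

```text
t: 20.68
tool_pos: [0.5434, 0.2083, 0.1697]
tcp_rot: [[-0.968, -0.252, -0.003], [-0.252, 0.968, -0.002], [0.003, -0.001, -1.0]]
contact_force: [0.3, -0.7, -0.8]
grip_width: 0.312
gripper_force: 59.1
```

Run:
```python
from h import *
s=ctrl.get_state(); p=s['tool_pos']; R=s['tcp_rot']; print(s['t'],p)
print(totool(np.array((.548,.2085,.022))-p),'yang',np.degrees(np.arctan2(R[1,1],R[0,1])))
```

```text
20.675 [0.54336439 0.20828804 0.16970822]
[ -5.   -0.8 147.7] yang 104.59247438431191
```

Call:
apply_moves([
  [[1,-3,0,45,0,0,0],[1,-3,0,90,0,0,0],[1,-3,0,125,0,0,0],[1,-3,0,140,0,0,0],[1,-3,0,146,0,0,0],[1,-3,0,148,0,0,0],[1,-3,0,150,0,0,0],[1,-3,0,150,0,0,0]],
])

```text
t: 21.68
tool_pos: [0.5475, 0.2104, 0.0219]
tcp_rot: [[-0.968, -0.252, 0.001], [-0.252, 0.968, 0.0], [-0.001, -0.0, -1.0]]
contact_force: [-0.6, 0.2, -0.6]
grip_width: 0.307
gripper_force: 59.1
```

Call:
apply_moves([
  [[1,0,0,1,0,0,0],[1,0,0,2,0,0,0],[1,0,0,2,0,0,0]],
])

```text
t: 22.05
tool_pos: [0.547, 0.2102, 0.0192]
tcp_rot: [[-0.968, -0.252, -0.0], [-0.252, 0.968, -0.0], [0.0, -0.0, -1.0]]
contact_force: [0.2, -0.5, -0.7]
grip_width: 0.307
gripper_force: 59.1
```

Call:
apply_moves([
  [[1,0,0,1,0,0,0],[1,0,0,2,0,0,0],[1,0,0,3,0,0,0],[1,0,0,3,0,0,0]],
])

```text
t: 22.55
tool_pos: [0.5471, 0.2102, 0.0165]
tcp_rot: [[-0.968, -0.253, 0.0], [-0.253, 0.968, -0.0], [0.0, -0.0, -1.0]]
contact_force: [-0.5, 0.1, 1.5]
grip_width: 0.307
gripper_force: 59.6
```

Call:
apply_moves([
  [[0.65,0,0,0,0,0,0],[0.55,0,0,0,0,0,0],[0.4,0,0,0,0,0,0],[0,0,0,-5,0,0,0],[0,0,0,-10,0,0,0],[0,0,0,-30,0,0,0],[0,0,0,-80,0,0,0],[0,0,0,-130,0,0,0],[0,0,0,-155,0,0,0],[0,0,0,-155,0,0,0]],
])

```text
t: 23.8
tool_pos: [0.5485, 0.2114, 0.1748]
tcp_rot: [[-0.968, -0.253, 0.006], [-0.253, 0.968, 0.002], [-0.006, 0.0, -1.0]]
contact_force: [0.5, -0.0, -0.6]
grip_width: 0.997
gripper_force: 0.0
```

Run:
```python
from h import *
s=ctrl.get_state(); p=s['tool_pos']; R=s['tcp_rot']; print(s['t'],p)
print(totool(np.array((.5275,-.106,.17))-p),'yang',np.degrees(np.arctan2(R[1,1],R[0,1])))
f=grab('wrist'); cv2.imwrite('pics/w8.png',f['color'][:,:,::-1]); print(proj(f,[(.548,.2085,.048),(.478,.190,.074),(.408,.172,.04)]))
```

```text
23.8 [0.54851606 0.21144446 0.17475935]
[ 100.5 -301.8    4.1] yang 104.62864888352199
[[320.29654127 188.34306473]
 [319.69431322 103.76998841]
 [320.04070666  10.4576678 ]]
```

View pics/w8.png

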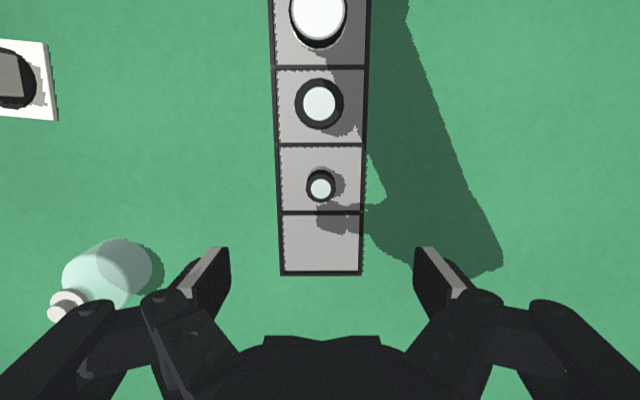

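Lens, tall and short stand in pockets 1 to 3 as predicted: (319,12), (319,103), (320,187). Going for the prism.

Call:
apply_moves([
  [[0,10,-30,0,0,0,0.17],[0,20,-60,0,0,0,0.34],[0,30,-90,0,0,0,0.51],[0,40,-120,0,0,0,0.68],[0,50,-150,0,0,0,0.85],[0,60,-185,0,0,0,1.02],[0,72,-220,0,0,0,1.19],[0,85,-255,0,0,0,1.36],[0,100,-290,0,0,0,1.53],[0,100,-302,0,0,0,1.648]],
])

```text
t: 25.1
tool_pos: [0.5245, -0.1106, 0.1697]
tcp_rot: [[-0.169, 0.986, -0.004], [0.986, 0.169, -0.001], [-0.0, -0.004, -1.0]]
contact_force: [0.7, 0.8, -0.2]
grip_width: 1.0
gripper_force: 0.0
```

Call:
apply_moves([
  [[0,0,0,0,0,0,0],[0,0,0,0,0,0,0]],
])

```text
t: 25.35
tool_pos: [0.5261, -0.1059, 0.1706]
tcp_rot: [[-0.18, 0.984, -0.001], [0.984, 0.18, 0.001], [0.001, -0.001, -1.0]]
contact_force: [0.2, 0.1, -0.6]
grip_width: 0.998
gripper_force: 0.0
```

Run:
```python
from h import *
s=ctrl.get_state(); p=s['tool_pos']; R=s['tcp_rot']; print(s['t'],p)
f=grab('wrist'); im=f['color']; c=proj(f,(.5275,-.106,.06))[0]; print(c)
x,y=c.round().astype(int); cv2.imwrite('pics/w9.png',cv2.resize(im[y-50:y+50,x-50:x+50],None,fx=5,fy=5,interpolation=cv2.INTER_CUBIC)[:,:,::-1]); print('crop origin',x-50,y-50)
print(totool(np.array((.5275,-.106,.019))-p),'yang',np.degrees(np.arctan2(R[1,1],R[0,1])))
```

```text
25.35 [ 0.52607648 -0.10594362  0.17062491]
[321.9539876  194.79962378]
crop origin 272 145
[ -0.5   1.5 151.6] yang 10.384874058727316
```

View pics/w9.png

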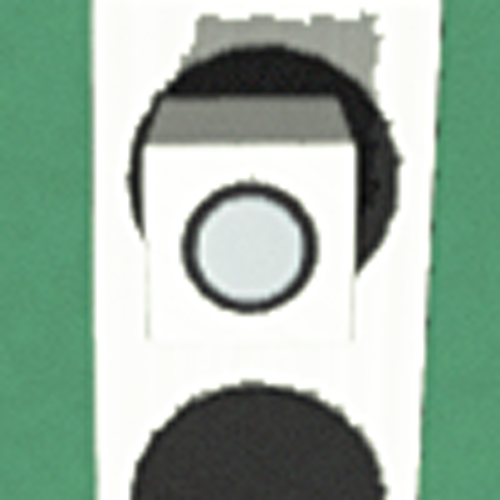

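The prism's sides are square to the tool (edges level in the crop) and its centre is at about (322,194), as predicted. No extra turn is needed, so I'm grasping.

Call:
apply_moves([
  [[0,0,1,50,0,0,0],[0,0,1,95,0,0,0],[0,0,1,130,0,0,0],[0,0,1,150,0,0,0],[0,0,1,150,0,0,0],[1,0,1,150,0,0,0],[1,0,1,150,0,0,0],[1,0,1,150,0,0,0],[1,0,1,150,0,0,0],[1,0,1,150,0,0,0]],
])

```text
t: 26.65
tool_pos: [0.5284, -0.1073, 0.0224]
tcp_rot: [[-0.177, 0.984, 0.002], [0.984, 0.177, -0.001], [-0.001, 0.002, -1.0]]
contact_force: [-0.6, 1.0, 7.0]
grip_width: 0.414
gripper_force: 60.6
```

Call:
apply_moves([
  [[1,0,0,0,0,0,0],[1,0,0,0,0,0,0],[1,0,0,-10,0,0,0],[1,0,0,-40,0,0,0],[1,0,0,-90,0,0,0],[1,0,0,-150,0,0,0],[1,0,0,-150,0,0,0]],
])

```text
t: 27.52
tool_pos: [0.5312, -0.1072, 0.1766]
tcp_rot: [[-0.177, 0.984, 0.01], [0.984, 0.177, -0.003], [-0.004, 0.01, -1.0]]
contact_force: [-0.1, -0.0, -2.1]
grip_width: 0.414
gripper_force: 60.3
```

Run:
```python
from h import *
s=ctrl.get_state(); p=s['tool_pos']; R=s['tcp_rot']; print(s['t'],p)
print(totool(np.array((.617,.227,.17))-p),'yang',np.degrees(np.arctan2(R[1,1],R[0,1])))
```

```text
27.525 [ 0.5311605  -0.10718529  0.17658108]
[313.7 143.6   6.6] yang 10.197309112303337
```

Call:
apply_moves([
  [[1,30,13,0,0,0,-0.15],[1,61,27,0,0,0,-0.32],[1,92,41,0,0,0,-0.49],[1,123,55,0,0,0,-0.66],[1,154,70,0,0,0,-0.83],[1,185,85,0,0,0,-1.0],[1,217,100,0,0,0,-1.17],[1,250,115,0,0,0,-1.34],[1,283,130,0,0,0,-1.51],[1,314,144,0,0,0,-1.648]],
])

```text
t: 28.78
tool_pos: [0.613, 0.2281, 0.1697]
tcp_rot: [[-0.966, -0.257, -0.002], [-0.257, 0.966, -0.001], [0.003, -0.0, -1.0]]
contact_force: [0.9, 0.3, -1.5]
grip_width: 0.415
gripper_force: 60.0
```

Call:
apply_moves([
  [[1,0,0,0,0,0,0],[1,0,0,0,0,0,0]],
])

```text
t: 29.02
tool_pos: [0.6131, 0.2263, 0.17]
tcp_rot: [[-0.968, -0.252, -0.002], [-0.252, 0.968, -0.002], [0.002, -0.001, -1.0]]
contact_force: [-0.1, 0.3, -1.1]
grip_width: 0.412
gripper_force: 60.2
```

Run:
```python
from h import *
s=ctrl.get_state(); p=s['tool_pos']; R=s['tcp_rot']; print(s['t'],p)
print(totool(np.array((.617,.227,.020))-p),'yang',np.degrees(np.arctan2(R[1,1],R[0,1])))
```

```text
29.025 [0.61306687 0.22625627 0.16997158]
[-4.4e+00 -1.0e-01  1.5e+02] yang 104.57007784116686
```

Call:
apply_moves([
  [[1,-3,0,45,0,0,0],[1,-3,0,90,0,0,0],[1,-3,0,125,0,0,0],[1,-3,0,140,0,0,0],[1,-3,0,146,0,0,0],[1,-3,0,149,0,0,0],[1,-3,0,151,0,0,0],[1,-3,0,152,0,0,0],[1,-3,0,152,0,0,0]],
])

```text
t: 30.15
tool_pos: [0.6168, 0.2283, 0.0196]
tcp_rot: [[-0.968, -0.252, 0.001], [-0.252, 0.968, -0.0], [-0.001, -0.0, -1.0]]
contact_force: [-0.1, -0.1, -0.5]
grip_width: 0.415
gripper_force: 60.3
```

Call:
apply_moves([
  [[1,0,0,1,0,0,0],[1,0,0,2,0,0,0],[1,0,0,2,0,0,0]],
])

```text
t: 30.52
tool_pos: [0.6165, 0.2282, 0.0171]
tcp_rot: [[-0.968, -0.253, -0.0], [-0.253, 0.968, -0.0], [0.0, -0.0, -1.0]]
contact_force: [0.2, -0.1, -0.5]
grip_width: 0.411
gripper_force: 60.3
```

Call:
apply_moves([
  [[1,0,0,1,0,0,0],[1,0,0,2,0,0,0],[1,0,0,2,0,0,0]],
])

```text
t: 30.9
tool_pos: [0.6166, 0.2283, 0.0164]
tcp_rot: [[-0.968, -0.252, 0.0], [-0.252, 0.968, -0.001], [-0.0, -0.001, -1.0]]
contact_force: [-2.3, -1.7, 6.0]
grip_width: 0.414
gripper_force: 61.3
```

Contact. Releasing and retreating.

Call:
apply_moves([
  [[0.5,0,0,0,0,0,0],[0.48,0,0,0,0,0,0],[0.3,0,0,0,0,0,0],[0,0,0,-5,0,0,0],[0,0,0,-10,0,0,0],[0,0,0,-30,0,0,0],[0,0,0,-80,0,0,0],[0,0,0,-130,0,0,0],[0,0,0,-180,0,0,0],[0,0,0,-180,0,0,0]],
])

```text
t: 32.15
tool_pos: [0.6188, 0.2308, 0.202]
tcp_rot: [[-0.967, -0.253, 0.01], [-0.253, 0.968, 0.004], [-0.01, 0.002, -1.0]]
contact_force: [0.0, 0.7, -0.3]
grip_width: 0.998
gripper_force: 0.0
```

Run:
```python
from h import *
f=grab('scene'); im=f['color']; cv2.imwrite('pics/s2.png',cv2.resize(im[110:290,100:500],None,fx=2,fy=2)[:,:,::-1])
f=grab('wrist'); cv2.imwrite('pics/w10.png',f['color'][:,:,::-1]); print(proj(f,[(.617,.227,.054),(.548,.2085,.048),(.478,.190,.074)]))
```

```text
[[320.87162028 183.9558377 ]
 [320.26931049 106.50270217]
 [319.69434234   7.78594994]]
```

View pics/s2.png

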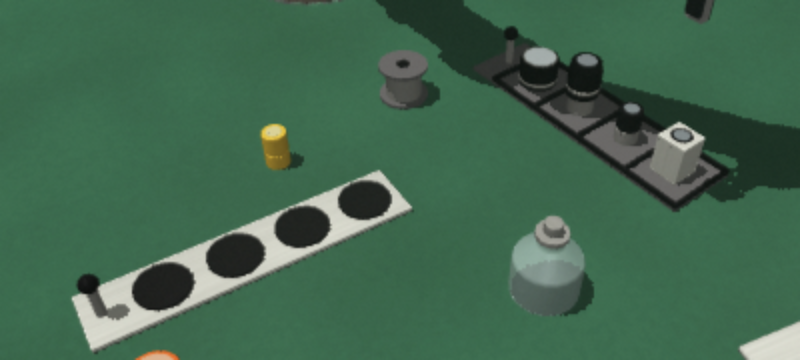

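View pics/w10.png

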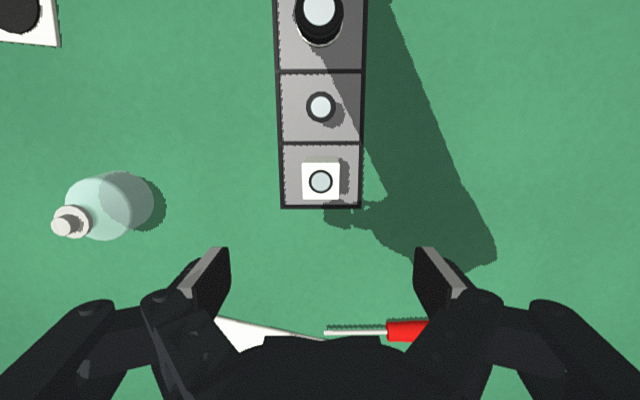

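All four optics stand upright in their pockets, in order from the rack's post in the scene crop: lens (538,67), tall (583,83), short (628,120), prism (678,152). The bottle at (547,265) is untouched. Handing in.

```bash
python3 -c "
from station import ctrl
print(ctrl.sign_off())"
```

```text
the job is handed in; nothing more can be done
None
```

I moved all four optics into the rack in order from its post (wide lens, tall eyepiece, short eyepiece, prism), each upright in its own pocket with the bottle left where it stood, and handed the job in at about 32 s; the hand-in gave no verdict.

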